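# Turn the block and hold the spring slide at the index

### The arm

A 6-joint arm with a two-finger parallel gripper is mounted at the origin on the work surface. World frame = base frame: x ahead of the robot, y to its left, z up, the work surface at z = 0. Lengths are in mm, angles in rad, forces in N, time in s.
With the tool pointing down it reaches from about 350 to 875 mm from the base axis. Payload 4.2 kg.
Tool frame: the origin (TCP) lies between the finger pads, 19 mm behind the fingertips; this is the grasp point; z points along the fingers, y is the line along which they close (so a half turn about z gives the same grasp; the last joint's range is limited). The gripper opens to 85 mm and grips with 20 to 120 N. Pads are 22 mm wide; open, the fingers measure 114 mm over their backs; the gripper's body (76 mm by 85 mm) begins 54 mm behind the grasp point. The pads swing forward as they close: fully open they stand 13 mm farther back than shut.
Start: joints at [1.524, 0.385, 0.008, 0, -1.194, -0.259], TCP at [188.128, 595.993, 250.012] pointing down, gripper open.
Joint ranges: [-3.14, 3.14], [-1.21, 2.06], [-1.07, 1.41], [-3.16, 2.05], [-2.99, -0.16], [-3.1, 3.1]. Speed limits (rad/s): [2.79, 2.79, 3.14, 3.14, 3.14, 3.14].

### API

Orientations are given as a unit quaternion [x, y, z, w].
In Python, from bench import * gives the robot as it stands.
- The arm moves only by the tool drive_tool, never from a script. Its argument "plan" is a list that holds one entry, the list of rows, each a list of 5 numbers: the closure, from -1 (fully open) to 1 (shut), then the shift along the world's x, y, z in mm, then the turn about the world's z in degrees. A call has 1 to 20 rows; each row shifts and turns the commanded pose from where the row before left it; what a row does not reach is not made up. A row lasts 1/12 s, in which the tool goes at most 41.7 mm and 7.16 degrees, less where a joint would pass 70% of its speed; a pose out of reach is approached as far as the arm can. A call is refused whole if a number of a shift passes 41.7 or a number of a turn 7.16, either way. A call with a gripper value outside its range is refused whole. The fingers move at their own pace and stop on an object; the grip force is fixed at half the most. Time passes only in rows, so rows that do not move let the fingers close. It gives the time, the measured TCP pose, the force, the opening and the grip force at its end, in the units of the state.
- read_state(): the state, without advancing time (a new reading comes with each control period).
- get_image(name): name is "side" or "top" or "wrist"; returns (picture, depth): 420x560x3 uint8, red, green, blue; 420x560 float32, mm along the optical axis (not along the pixel's ray), 0 where there is no reading.
- camera_model(name): a dict with "fx", "fy", "cx", "cy" (pixels), "R" (3x3) and "t" (3): a world point X has camera coordinates R X + t; the wrist camera has in their place "mount" (4x4, takes a point from camera to tool coordinates, whose origin is the TCP and whose axes are the flange's). Camera axes: x right, y down, z forward; pixel columns grow to the right and rows downward; lengths in mm; the calibration is good to about 2 mm. The wrist camera is an equidistant fisheye: a pixel r from the principal point sees the ray r / f radians off the axis. A picture is of the moment at which its call begins: read the wrist's pose just before it. camera_model takes no time and is no camera call.
- job_done(): hands the job in; it is judged then, once.
The state is a dict: "clock": time; "joints": joint angles; "joint_vel": joint speeds; "joint_efforts": joint torques, N m; "position": TCP position; "ee_rot": TCP orientation; "contact_force": force on the tool from outside, world axes, zero at the start; "wrist_torque": the same for the moment, N m; "gripper_width": finger opening in mm; "grasp_force": force on a finger pad.
Only numpy, scipy, OpenCV 4.12 (cv2) and the standard library are available. Lean on these libraries where they do the work, as an engineer would, in place of code of your own. Each camera call takes 0.05 s, during which the arm holds its last target. There are 200 camera calls.

### The job

On the inspection jig, give the brass block a quarter turn so that its slotted side faces towards the ring magnifier's side of the jig, set it back down on the slide flat against the end bar, and let go of it. Then take the slide by its upright handle, pull it out against its spring until its pointer is level with the index post, and keep it there: the program finishes while the gripper is still holding the handle. Leave the block seated and everything else on the bench where it is.

Things in the scene. Friction and masses are not known exactly. Their poses are not given: they have to be found in the camera images.
- base: fixed jig base, a dark steel plate 300 (x) x 130 (y) x 16 high; origin at the centre of its underside on the bench. x runs along the slide from the handle end to the end-bar end; y to its left. Its place and yaw vary
- slide (a joint): travel in m of the aluminium slide out along the base's -x: 0 = home (sprung against its stop), at most 0.09. The spring pulls home with 4 N at 0 and 1.2 N more for each 10 mm. The slide's deck is 110 (x) x 90 (y), its top 36 above the bench
- bar (a point): middle of the lower edge of the end bar's working face, on the deck's top; axes as the base's. The steel bar is at the +x end of the deck, 80 long (y), 10 thick, 18 high; its working face looks to -x. It moves with the slide
- pointer (a point): tip of the slide's pointer, a steel tongue 8 wide (x) sticking 8 out of the slide's -y edge near its handle end; 42 above the bench. Moves with the slide
- handle_top (a point): middle of the top edge of the handle, an upright steel plate at the -x end of the slide, 10 thick (x) x 50 wide (y), rising from 20 to 95 above the bench; axes as the base's. Moves with the slide; clear space of about 60 between it and the block
- index: fixed steel index post on the base's -y edge, 8 wide (x), 16 deep, top 54 above the bench; origin at bench height under the post, axes as the base's. The slide is at the mark when the pointer has the same x along the base as this post: 35 to 75 mm of travel, different each time
- magnifier: fixed ring magnifier on a round foot, a 60 mm ring with glass, 85 high, 105 to one side (left or right, varies) of the slide's centre line; origin at the centre of its foot. The other side has a black box-shaped light
- light: fixed inspection light, a black box 40 x 30 x 40 on a round foot, 68 high, across the slide from the magnifier; origin at the centre of its foot
- block: loose brass block, about 0.5 kg, on the slide's deck: 44 x 44, 28 high, with a square spigot 18 x 18 standing 28 higher on the middle of its top (sides parallel to the block's); origin at the centre of its underside. Its +x side is the slotted one: an upright slot 12 wide, 8 deep, open at the top. At the start that side is against or within 3 mm of the end bar
- slot (a point): middle of the slot's mouth, on the block's +x side, 22 from its axis, 14 above its underside
- spectacles: bystander: black wire spectacles standing on the bench with the temples open, 135 wide, 45 high; origin under the lenses
- screwdriver: bystander: screwdriver lying on the bench, 150 long; origin under it
- jar: bystander: small glass jar with a steel cap, 40 across, 55 high; origin at its underside
- cup: bystander: small steel bowl, 60 across, 35 high; origin at its underside
- tin: bystander: flat round aluminium tin, 68 across, 28 high; origin at its underside
- brush: bystander: brush lying on the bench, 170 long; origin under it
- case: bystander: grey spectacle case, 160 x 65 x 45; origin at its underside
Things that resemble listed ones, but are neither listed nor needed, are in the scene too. Of the things like the block, leave any that is turquoise; of the rest the larger one is meant.

How it is judged (in metres and radians):
On the way:
1. block turned a quarter, slotted side to the magnifier's side, seated against the end bar and let go, slide still home (x of block in the frame of bar above -0.025 m and y of block in the frame of bar between -0.023 and 0.023 m and z of block in the frame of bar between -0.004 and 0.003 m and angle between block's own z axis and vertical below 0.06 rad and angle between the y axis of block and the x axis of bar, either way round below 0.07 rad and x of magnifier in the frame of block above 0 m and contact force between the fingers and block below 0.05 N and linear speed of block below 0.02 m/s and value of joint slide below 0.006 m), for 0.3 s.
At the end, for the whole second after the job is handed in: Gripper holding the handle (over 3 N, TCP within 60 mm of its top), slide still, pointer within 5 mm of the index post along the base; block untouched on the deck, within 3 mm of the end bar and square to it (4 degrees), not over the deck's side edges, slotted side towards the magnifier's side (x of pointer in the frame of index between -0.005 and 0.005 m and velocity of joint slide between -0.01 and 0.01 m/s and contact force between the fingers and slide above 3 N and distance between the grasp point and handle_top below 0.06 m and x of block in the frame of bar above -0.025 m and y of block in the frame of bar between -0.023 and 0.023 m and z of block in the frame of bar between -0.004 and 0.003 m and angle between block's own z axis and vertical below 0.06 rad and angle between the y axis of block and the x axis of bar, either way round below 0.07 rad and x of magnifier in the frame of block above 0 m and contact force between the fingers and block below 0.05 N and linear speed of block below 0.02 m/s); the arm keeps its last pose, push and grip.
It fails at once if a bystander on the bench is pushed more than 25 mm (distance of any of spectacles, screwdriver, jar, cup, tin, brush, case from where it was at the start of the episode above 0.025 m).
It also fails if it takes over 51 s, if anything falls off the work surface, if the arm or the gripper's body presses on something with over 40 N, if the wrist force passes 120 N, or if a joint passes its speed limit or range.

## Working session

There is one attempt and no reset: what is moved stays moved. The work goes in short steps, Python scripts to look and compute and a tool call to move; the robot and the scene stay as the last step left them, time stands still between calls to the robot, and variables do not carry over. Pictures are saved under pics/ and viewed, at most 10 in all, crops included, and the job is handed in when it is done.

Besides the shell and the picture viewer there is one more tool, called after "Request:" as a command line: name --argument value ..., lists and objects as JSON in quotes. drive_tool: Moves the arm, as the interface text tells. Its arguments: {"type":"object","properties":{"plan":{"type":"array"}},"required":["plan"]}

```bash
mkdir -p pics; cat > h.py <<'E'
from bench import *
import numpy as np, cv2
def world(name,dep,m):  # per-pixel world points for fixed camera
    R=np.array(m["R"]);t=np.array(m["t"])
    v,u=np.indices(dep.shape)
    c=np.stack([(u-m["cx"])/m["fx"]*dep,(v-m["cy"])/m["fy"]*dep,dep],-1)
    return (c-t)@R
def ray(name,u,v,z):
    m=camera_model(name);R=np.array(m["R"]);t=np.array(m["t"])
    d=np.array([(u-m["cx"])/m["fx"],(v-m["cy"])/m["fy"],1])@R;o=-t@R
    return o+d*(z-o[2])/d[2]
E
python3 - <<'E'
from h import *
for n in("top","side"):
    p,d=get_image(n);cv2.imwrite(f"pics/{n}0.png",p[:,:,::-1]);np.save(n+"0d.npy",d);np.save(n+"0p.npy",p)
    m=camera_model(n);print(n,m["fx"],-np.array(m["t"])@np.array(m["R"]),np.array(m["R"]).round(2).tolist())
print(read_state());print(camera_model("wrist"))
E
```

```text
top 490.9492081540168 [ 343.63930714  -27.73549014 1866.38658699] [[0.03, -1.0, 0.0], [-0.99, -0.03, -0.11], [0.12, -0.0, -0.99]]
side 446.01217003710354 [ 241.82121488  763.70592355 1048.04168615] [[-0.92, -0.39, -0.01], [-0.28, 0.69, -0.67], [0.26, -0.62, -0.74]]
{'clock': 0.1, 'joints': array([ 1.52360837e+00,  3.85497754e-01,  6.76471095e-03, -4.72503202e-04,
       -1.19402927e+00, -2.58611549e-01]), 'joint_vel': array([ 0.00059669, -0.00096049,  0.00654843,  0.00285027, -0.00153759,
       -0.00118563]), 'joint_efforts': array([-1.85872468e-04, -3.93317556e+01,  1.88930082e+01,  4.19792667e+00,
       -2.58356100e-03,  3.65381922e-06]), 'position': array([187.97863038, 595.5420493 , 249.01533255]), 'ee_rot': array([ 9.88319812e-01, -1.52390733e-01, -1.14648556e-04,  1.00067801e-03]), 'contact_force': array([ 0.76013896, -0.67037931,  0.13259749]), 'wrist_torque': array([-0.02035223,  0.03502676, -0.00115367]), 'grasp_force': 0.0, 'gripper_width': 85.54398139069845}
{'fx': 325.19226210127806, 'fy': 325.19226210127806, 'cx': 279.31206948808267, 'cy': 212.17210662106228, 'mount': array([[-3.86409339e-04, -9.52530654e-01, -3.04442447e-01,
         7.90180880e+01],
       [ 9.99999163e-01,  7.77485181e-06, -1.29356075e-03,
         1.28000429e+00],
       [ 1.23452326e-03, -3.04442692e-01,  9.52529854e-01,
        -1.23477213e+02],
       [ 0.00000000e+00,  0.00000000e+00,  0.00000000e+00,
         1.00000000e+00]])}
```

View pics/top0.png

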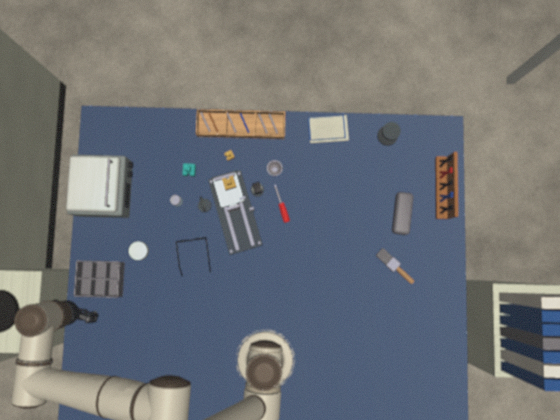

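View pics/side0.png

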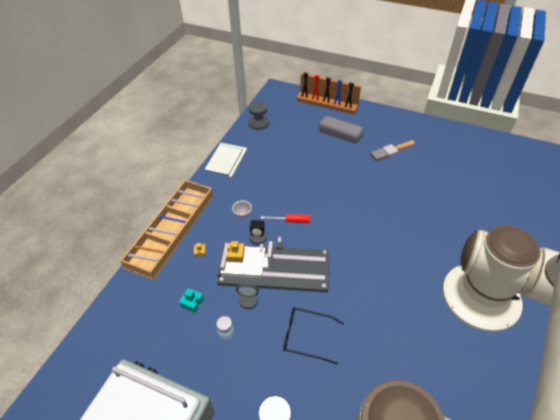

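Top view: the jig is at about (237,212). There are three block-like things: brass on the slide (230,183), a small brass one on the bench (229,155), and a turquoise one (188,169). The larger brass one on the slide fits the description. I'll confirm it in one enlarged crop.

```bash
python3 - <<'E'
from h import *
t=np.load("top0p.npy")[140:265,165:300];s=np.load("side0p.npy")[200:325,180:345]
f=lambda a,k:cv2.resize(a,None,fx=k,fy=k,interpolation=cv2.INTER_CUBIC)
a=f(t,3);b=f(s,2.4);im=np.zeros((max(a.shape[0],b.shape[0]),a.shape[1]+b.shape[1],3),np.uint8)
im[:a.shape[0],:a.shape[1]]=a;im[:b.shape[0],a.shape[1]:]=b;print(im.shape)
cv2.imwrite("pics/crop1.png",im[:,:,::-1])
d=np.load("top0d.npy");W=world("top",d,camera_model("top"))
hsv=cv2.cvtColor(np.load("top0p.npy"),cv2.COLOR_RGB2HSV)
m=((hsv[...,0]>12)&(hsv[...,0]<28)&(hsv[...,1]>120)&(hsv[...,2]>100)).astype(np.uint8)
n,l,st,c=cv2.connectedComponentsWithStats(m)
for i in range(1,n):
    if st[i,4]>15 : print(c[i].round(1),st[i],np.median(W[l==i],0).round(0),W[l==i][:,2].min().round(),W[l==i][:,2].max().round())
E
```

```text
(375, 801, 3)
[212.6 121.4] [208 112  11  19  48] [885. 230.  35.] -5.0 60.0
[229.2 154.8] [226 151   8   9  42] [760. 161.  22.] 12.0 40.0
[438.8 161. ] [436 157   8   9  28] [ 759. -641.   19.] 11.0 32.0
[455.1 186.1] [454 158   4  58 113] [ 648. -675.   99.] 87.0 111.0
[440.7 169. ] [436 164  12  13  51] [ 733. -647.   19.] 9.0 32.0
[228.9 182.9] [223 177  12  12  87] [643. 152.  67.] 55.0 1866.0
[441.5 199.3] [437 176  11  42 205] [ 602. -649.   20.] 5.0 75.0
```

View pics/crop1.png

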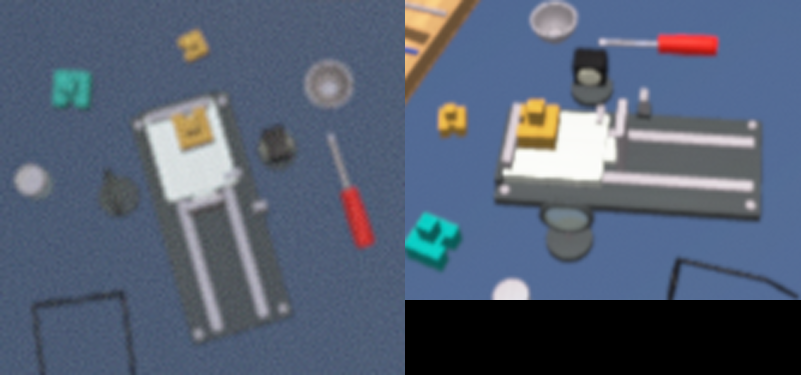

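The crop confirms it: the brass block with its spigot is on the slide, with its slot facing the bar. The ring magnifier is on the base's +y side, crop (118,190), and the black light is on -y, (277,143). So the block needs a +90° turn. I'll move the wrist camera over the jig.

Request:
drive_tool --plan '[[[-1, 25.7, -28.5, 0, -3.4], [-1, 25.7, -28.5, 0, -3.4], [-1, 25.7, -28.5, 0, -3.4], [-1, 25.7, -28.5, 0, -3.4], [-1, 25.7, -28.5, 0, -3.4], [-1, 25.7, -28.5, 0, -3.4], [-1, 25.7, -28.5, 0, -3.4], [-1, 25.7, -28.5, 0, -3.4], [-1, 25.7, -28.5, 0, -3.4], [-1, 25.7, -28.5, 0, -3.4], [-1, 25.7, -28.5, 0, -3.4], [-1, 25.7, -28.5, 0, -3.4], [-1, 25.7, -28.5, 0, -3.4], [-1, 25.7, -28.5, 0, -3.4], [-1, 25.7, -28.5, 0, -3.4], [-1, 25.7, -28.5, 0, -3.4], [-1, 0, 0, 0, 0], [-1, 0, 0, 0, 0]]]'

```text
clock: 1.6
position: [600.0, 138.1, 248.7]
ee_rot: [0.808, -0.589, -0.001, 0.001]
contact_force: [0.3, 1.0, 0.3]
gripper_width: 85.4
grasp_force: 0.0
```

```bash
cat >> h.py <<'E'
from scipy.spatial.transform import Rotation as Ro
def wpts(st,uv,dep=None,z=None):
    """wrist pixels -> world; dep: depth along optical axis, else plane z"""
    m=camera_model("wrist");M=np.array(m["mount"]);uv=np.atleast_2d(uv).astype(float)
    a=(uv-[m["cx"],m["cy"]])/m["fx"];r=np.linalg.norm(a,axis=1)+1e-9
    c=np.c_[a/r[:,None]*np.sin(r)[:,None],np.cos(r)]
    R=Ro.from_quat(st["ee_rot"]).as_matrix()
    o=R@M[:3,3]+st["position"];d=c@M[:3,:3].T@R.T
    k=np.asarray(dep)/c[:,2] if dep is not None else (z-o[2])/d[:,2]
    return o+d*np.reshape(k,(-1,1))
E
python3 - <<'E'
from h import *
import pickle
s=read_state();p,d=get_image("wrist");cv2.imwrite("pics/w1.png",p[:,:,::-1]);pickle.dump((s,p,d),open("w1.pkl","wb"))
print(s["clock"],s["joints"].round(2),s["position"],Ro.from_quat(s["ee_rot"]).as_matrix().round(3).tolist(),s["contact_force"])
E
```

```text
1.6 [ 0.49  0.37 -0.02 -0.   -1.19 -0.18] [599.97100979 138.07064179 248.72209669] [[0.307, -0.952, -0.002], [-0.952, -0.307, -0.001], [0.0, 0.002, -1.0]] [0.33274977 0.97724729 0.25077788]
```

View pics/w1.png

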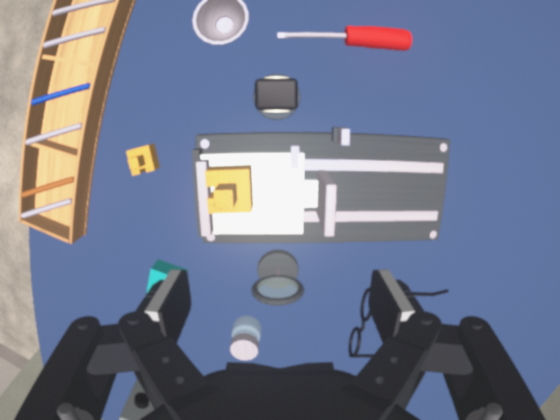

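The wrist view shows the block (230,190), bar (203,200), handle (330,210), pointer (295,156), index post (343,136), magnifier (277,280) and light (277,95). Now to measure them.

```bash
python3 - <<'E'
from h import *
import pickle
s,p,d=pickle.load(open("w1.pkl","rb"))
v,u=np.indices(d.shape);W=wpts(s,np.c_[u.ravel(),v.ravel()],dep=d.ravel()).reshape(d.shape+(3,))
bolts=wpts(s,[(205,144),(444,147),(433,235),(210,237)],z=20)
print("bolts",bolts.round(1).tolist(),[W[y,x,2].round(1) for x,y in [(205,144),(444,147),(433,235),(210,237)]])
for i in range(4):print(np.linalg.norm(bolts[i]-bolts[(i+1)%4]).round(1),end=" ")
e=bolts[0]-bolts[1]+bolts[3]-bolts[2];yaw=np.arctan2(e[1],e[0]);c=bolts.mean(0);print("yaw",np.degrees(yaw),"c",c)
hsv=cv2.cvtColor(p,cv2.COLOR_RGB2HSV)
def reg(name,box,zlo,zhi,mask=None,z=None):
    x0,y0,x1,y1=box;mm=np.zeros(d.shape,bool);mm[y0:y1,x0:x1]=1
    mm&=(W[...,2]>zlo)&(W[...,2]<zhi)
    if mask is not None:mm&=mask
    q=wpts(s,np.c_[u[mm],v[mm]],z=z) if z else W[mm]
    r=cv2.minAreaRect(q[:,:2].astype(np.float32))
    B=(q[:,:2]-c[:2])@np.array([[np.cos(yaw),-np.sin(yaw)],[np.sin(yaw),np.cos(yaw)]])
    print(name,mm.sum(),"ctr",np.round(r[0],1),"size",np.round(r[1],1),"ang",round(r[2],1),"zmed",W[mm][:,2].mean().round(1),"base xmin/max",np.percentile(B[:,0],[1,99]).round(1),"y",np.percentile(B[:,1],[1,99]).round(1))
br=(hsv[...,0]>12)&(hsv[...,0]<30)&(hsv[...,1]>110)
reg("spigot",(195,160,260,220),84,100,br,92)
reg("blocktop",(195,160,260,220),58,70,br,64)
reg("handle",(315,170,345,245),87,103,None,95)
reg("bar",(190,155,215,240),48,60,~br,54)
reg("index",(325,120,360,150),46,62,None,54)
reg("pointer",(285,140,305,175),38.5,47,None,42)
reg("magn",(245,245,310,310),75,95,None)
reg("deck",(205,150,310,238),31,40,~br,36)
E
```

```text
bolts [[691.6, 120.0, 20.0], [429.4, 33.3, 20.0], [395.6, 139.2, 20.0], [658.6, 224.5, 20.0]] [np.float64(19.7), np.float64(18.7), np.float64(19.3), np.float64(20.0)]
276.1 111.1 276.5 109.6 yaw 18.13019766920186 c [543.78972615 129.27149924  20.        ]
spigot 386 ctr [648.7 150.5] size [18.4 18.8] ang 17.7 zmed 91.5 base xmin/max [ 97.7 115.3] y [-21.   -3.1]
blocktop 694 ctr [648.7 150.3] size [42.7 43.8] ang 19.3 zmed 63.7 base xmin/max [ 85.3 127.2] y [-34.1   8.6]
handle 595 ctr [555.  130.4] size [10.9 50.2] ang 19.0 zmed 93.9 base xmin/max [ 6.  16.6] y [-26.5  22.6]
bar 734 ctr [669.5 169.4] size [18.8 79.9] ang 16.4 zmed 53.5 base xmin/max [127.3 140.5] y [-41.   38.6]
index 156 ctr [555.8  65.7] size [ 9.1 16. ] ang 19.8 zmed 53.0 base xmin/max [-13.1  -3.7] y [-72.2 -56.1]
pointer 178 ctr [595.  101.4] size [ 8.2 21.8] ang 18.2 zmed 41.5 base xmin/max [35.9 44.1] y [-53.3 -31.5]
magn 279 ctr [567.7 246.4] size [40.9  7.7] ang 17.4 zmed 80.4 base xmin/max [39.6 78.6] y [100.4 107.6]
deck 5626 ctr [619.4 152.8] size [109.5  91.1] ang 19.2 zmed 35.6 base xmin/max [ 26.5 130.1] y [-45.4  43.4]
```

Request:
drive_tool --plan '[[[-1, 24.3, 6.1, 0, 0.2], [-1, 24.3, 6.1, 0, 0], [-1, 0, 0, -40, 0], [-1, 0, 0, -40, 0], [-1, 0, 0, -40, 0], [-1, 0, 0, -25, 0], [-1, 0, 0, -15, 0], [-1, 0, 0, 0, 0], [-1, 0, 0, 0, 0]]]'

```text
clock: 2.4
position: [647.2, 153.3, 89.7]
ee_rot: [0.811, -0.585, -0.0, 0.001]
contact_force: [0.6, -0.4, 0.5]
gripper_width: 85.7
grasp_force: 0.0
```

Request:
drive_tool --plan '[[[-1, 1, -2.5, -1, 0], [0, 0, 0, 0, 0], [1, 0, 0, 0, 0], [1, 0, 0, 0, 0], [1, 0, 0, 0, 0], [1, 0, 0, 0, 0], [1, 0, 0, 0, 0], [1, 0, 0, 0, 0], [1, 0, 0, 0, 0], [1, 0, 0, 0, 0]]]'

```text
clock: 3.23
position: [649.3, 149.7, 89.6]
ee_rot: [0.81, -0.586, 0.0, -0.0]
contact_force: [-0.3, -0.4, 3.5]
gripper_width: 16.5
grasp_force: 59.5
```

Request:
drive_tool --plan '[[[1, 0, 0, 5, 0], [1, 0, 0, 6, 0], [1, -6.7, -2.2, 4, 0], [1, -6.7, -2.2, 0, 0], [1, 0, 0, 0, 6.9], [1, 0, 0, 0, 6.9], [1, 0, 0, 0, 6.9], [1, 0, 0, 0, 6.9], [1, 0, 0, 0, 6.9], [1, 0, 0, 0, 6.9], [1, 0, 0, 0, 6.9], [1, 0, 0, 0, 6.9], [1, 0, 0, 0, 6.9], [1, 0, 0, 0, 6.9], [1, 0, 0, 0, 6.9], [1, 0, 0, 0, 6.9], [1, 0, 0, 0, 6.9], [1, 0, 0, 0, 0], [1, 0, 0, 0, 0]]]'

```text
clock: 4.82
position: [634.5, 145.0, 103.5]
ee_rot: [0.988, 0.155, -0.001, 0.0]
contact_force: [-0.1, -0.4, -5.5]
gripper_width: 16.8
grasp_force: 59.0
```

```bash
python3 - <<'E'
from h import *
for i in range(3):
    s=read_state();R=Ro.from_quat(s["ee_rot"]).as_matrix();print(s["position"].round(1),np.degrees(np.arctan2(R[1,0],R[0,0])).round(2),s["joints"][5],s["contact_force"].round(1),s["gripper_width"])
    get_image("top")
p,d=get_image("side");cv2.imwrite("pics/s1.png",cv2.resize(p[190:320,190:350],None,fx=4,fy=4,interpolation=cv2.INTER_CUBIC)[:,:,::-1])
E
```

```text
[634.5 145.  103.5] 17.79 1.4090879488669568 [-0.1 -0.4 -5.5] 16.821194164274782
[634.8 145.1 103.7] 17.8 1.4092670454322092 [-0.3  0.5 -5.1] 16.8945795471994
[635.  145.1 103.8] 17.84 1.4097966122391237 [-0. -0. -6.] 16.52077225986359
```

View pics/s1.png

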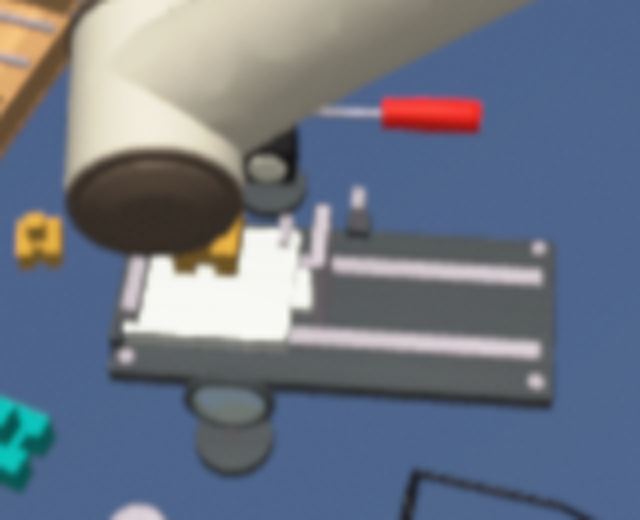

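The side crop shows the notch at (207,262) now facing the magnifier. Next I lower it and approach the bar.

Request:
drive_tool --plan '[[[1, 0, 0, -5, 0.3], [1, 0, 0, -4, 0], [1, 0, 0, -3, 0], [1, 4, 1.3, -1, 0], [1, 4, 1.3, 0, 0], [1, 3.5, 1.2, 0, 0], [1, 0, 0, 0, 0], [1, 0, 0, 0, 0]]]'

```text
clock: 5.68
position: [647.5, 149.2, 91.1]
ee_rot: [0.987, 0.159, 0.0, -0.0]
contact_force: [0.9, 0.2, -5.1]
gripper_width: 16.6
grasp_force: 59.0
```

Request:
drive_tool --plan '[[[1, 1, 0.3, 0, 0], [1, 1, 0.3, 0, 0], [1, 0, 0, 0, 0]]]'

```text
clock: 5.93
position: [649.2, 149.8, 91.1]
ee_rot: [0.987, 0.159, 0.0, -0.0]
contact_force: [-0.2, -0.9, -5.2]
gripper_width: 16.5
grasp_force: 59.0
```

Request:
drive_tool --plan '[[[1, 0, 0, -0.8, 0], [1, 0.6, 0.2, 0, 0], [1, 0.6, 0.2, 0, 0], [1, 0, 0, 0, 0]]]'

```text
clock: 6.27
position: [650.4, 150.1, 90.2]
ee_rot: [0.987, 0.159, 0.0, 0.0]
contact_force: [0.1, 0.5, -5.5]
gripper_width: 16.6
grasp_force: 59.0
```

Request:
drive_tool --plan '[[[1, 0.5, 0.15, -0.4, 0], [1, 0.5, 0.15, 0, 0], [1, 0, 0, 0, 0]]]'

```text
clock: 6.52
position: [651.3, 150.4, 89.8]
ee_rot: [0.987, 0.159, 0.0, 0.0]
contact_force: [-0.4, -0.3, -5.5]
gripper_width: 17.1
grasp_force: 59.0
```

Request:
drive_tool --plan '[[[1, 0.7, 0.2, 0, 0], [1, 0.7, 0.2, 0, 0], [1, 0, 0, 0, 0]]]'

```text
clock: 6.77
position: [652.8, 150.9, 89.8]
ee_rot: [0.987, 0.159, 0.0, 0.0]
contact_force: [-0.4, -0.2, -5.5]
gripper_width: 16.7
grasp_force: 59.0
```

Request:
drive_tool --plan '[[[1, 0.7, 0.2, 0, 0], [1, 0.7, 0.2, 0, 0], [1, 0, 0, 0, 0]]]'

```text
clock: 7.02
position: [653.7, 151.0, 89.7]
ee_rot: [0.987, 0.159, -0.001, 0.0]
contact_force: [-1.6, 0.6, -6.1]
gripper_width: 16.9
grasp_force: 59.1
```

Request:
drive_tool --plan '[[[1, 0.4, 0.1, 0, 0], [1, 0, 0, -0.4, 0], [1, 0, 0, 0, 0]]]'

```text
clock: 7.27
position: [653.8, 151.1, 89.7]
ee_rot: [0.987, 0.159, -0.001, 0.0]
contact_force: [-3.9, 0.2, -2.1]
gripper_width: 16.6
grasp_force: 59.5
```

Request:
drive_tool --plan '[[[1, 0.2, 0.1, -0.4, 0], [1, 0, 0, 0, 0]]]'

```text
clock: 7.43
position: [653.8, 151.1, 89.6]
ee_rot: [0.987, 0.159, -0.001, 0.0]
contact_force: [-5.9, -0.7, 0.1]
gripper_width: 16.7
grasp_force: 59.8
```

Request:
drive_tool --plan '[[[1, 0.2, 0.1, -0.3, 0], [1, 0, 0, 0, 0], [0.3, 0, 0, 0, 0], [0, 0, 0, 0, 0], [-0.3, 0, 0, 0, 0], [-0.3, 0, 0, 0, 0], [-0.3, 0, 0, 0, 0], [-0.3, 0, 0, 10, 0], [-0.3, 0, 0, 30, 0], [-0.3, 0, 0, 35, 0], [-0.3, -20, -6.5, 40, 0], [-0.3, -25, -8, 40, -6.9], [-0.3, 0, 0, 0, -6.9], [-0.3, 0, 0, 0, -6.9], [-0.3, 0, 0, 0, -6.9], [-0.3, 0, 0, 0, -6.9], [-0.3, 0, 0, 0, -6.9], [-0.3, 0, 0, 0, -6.9], [-0.3, 0, 0, 0, -6.9], [-0.3, 0, 0, 0, -6.9]]]'

```text
clock: 9.1
position: [614.8, 138.6, 236.5]
ee_rot: [0.927, -0.376, 0.001, -0.0]
contact_force: [0.5, 0.2, 0.3]
gripper_width: 55.6
grasp_force: 0.0
```

Request:
drive_tool --plan '[[[-0.3, 0, 0, 0, -6.9], [-0.3, 0, 0, 0, -6.9], [-0.3, 0, 0, 0, -6.9], [-0.3, 0, 0, 0, -6.9], [-0.3, 0, 0, 0, 0], [-0.3, 0, 0, 0, 0]]]'

```text
clock: 9.6
position: [614.8, 138.6, 236.2]
ee_rot: [0.813, -0.582, 0.0, -0.0]
contact_force: [0.1, 0.1, 0.6]
gripper_width: 55.5
grasp_force: 0.0
```

```bash
cat > m.py <<'E'
from h import *
import pickle,sys
n=sys.argv[1]
s=read_state();p,d=get_image("wrist");cv2.imwrite(f"pics/{n}.png",p[:,:,::-1])
R=Ro.from_quat(s["ee_rot"]).as_matrix();print(s["clock"],s["position"].round(1),"yaw",np.degrees(np.arctan2(R[1,0],R[0,0])).round(2),s["contact_force"].round(1))
yaw=np.radians(18.13);c=np.array([543.8,129.3])
v,u=np.indices(d.shape);W=wpts(s,np.c_[u.ravel(),v.ravel()],dep=d.ravel()).reshape(d.shape+(3,))
hsv=cv2.cvtColor(p,cv2.COLOR_RGB2HSV);br=(hsv[...,0]>12)&(hsv[...,0]<30)&(hsv[...,1]>110)
B=(W[...,:2]-c)@np.array([[np.cos(yaw),-np.sin(yaw)],[np.sin(yaw),np.cos(yaw)]])
def reg(name,bx,by,zlo,zhi,mask=True,z=None):
    mm=(B[...,0]>bx[0])&(B[...,0]<bx[1])&(B[...,1]>by[0])&(B[...,1]<by[1])&(W[...,2]>zlo)&(W[...,2]<zhi)&mask
    if mm.sum()<20: print(name,"none");return
    q=wpts(s,np.c_[u[mm],v[mm]],z=z)[:,:2]
    r=cv2.minAreaRect(q.astype(np.float32))
    b=(q-c)@np.array([[np.cos(yaw),-np.sin(yaw)],[np.sin(yaw),np.cos(yaw)]])
    print(name,mm.sum(),"px",u[mm].mean().round(),v[mm].mean().round(),"ctr",np.round(r[0],1),"size",np.round(r[1],1),"ang",round(r[2],1),"base x",np.percentile(b[:,0],[1,99]).round(1),"y",np.percentile(b[:,1],[1,99]).round(1))
reg("spigot",(40,150),(-45,45),84,100,br,92)
reg("blocktop",(0,150),(-60,60),58,70,br,64)
reg("handle",(-90,40),(-35,35),87,103,~br,95)
reg("bar",(60,150),(-60,60),48,60,~br,54)
reg("index",(-30,20),(-80,-50),46,62,True,54)
reg("pointer",(-40,60),(-53,-46),38.5,47,True,42)
E
python3 m.py w2
```

```text
9.6 [614.8 138.6 236.2] yaw -71.24 [0.1 0.1 0.6]
spigot 396 px 236.0 202.0 ctr [651.4 147.5] size [18.4 18.9] ang 18.8 base x [ 98.7 116.9] y [-24.7  -6.7]
blocktop 801 px 233.0 188.0 ctr [651.2 148. ] size [41.4 44.3] ang 18.1 base x [ 91.8 128.2] y [-37.7   4.5]
handle 641 px 347.0 219.0 ctr [555.3 130.8] size [10.9 50.9] ang 18.7 base x [ 6.3 16.7] y [-26.7  22.9]
bar 843 px 220.0 201.0 ctr [651.6 163.2] size [54.6 79.3] ang 18.4 base x [ 85.8 140.2] y [-40.8  38.2]
index 165 px 362.0 144.0 ctr [556.6  65.4] size [10.1 16.5] ang 20.6 base x [-12.8  -3. ] y [-72.2 -56.5]
pointer 56 px 310.0 156.0 ctr [597.8  95. ] size [7. 6.] ang 19.4 base x [37.1 44.2] y [-52.5 -46.3]
```

View pics/w2.png

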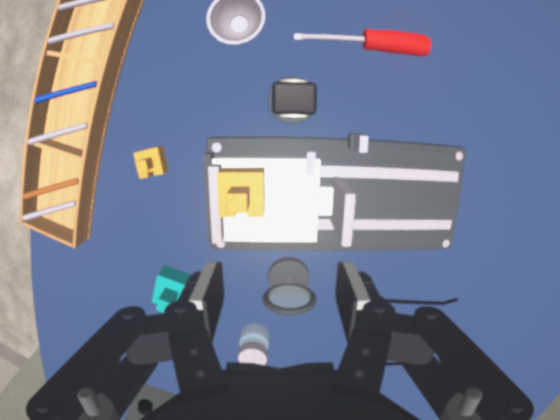

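The block is square and against the bar, with its slot side to the magnifier. The pointer is at (310,156) and the index at (362,144), so the pull is about 48.5 mm. Now I grasp the handle.

Request:
drive_tool --plan '[[[-0.3, -29.7, -3.9, 0, -0.3], [-0.3, -29.7, -3.9, 0, 0], [-0.3, 0, 0, -40, 0], [-0.3, 0, 0, -40, 0], [-0.3, 0, 0, -40, 0], [-0.3, 0, 0, -20, 0], [-0.3, 0, 0, -14, 0], [-0.3, 0, 0, 0, 0], [-0.3, 0, 0, 0, 0]]]'

```text
clock: 10.4
position: [555.3, 130.7, 81.3]
ee_rot: [0.811, -0.585, -0.0, 0.001]
contact_force: [0.3, -0.6, 0.8]
gripper_width: 55.5
grasp_force: 0.0
```

Request:
drive_tool --plan '[[[0.3, 0, 0, 0, 0], [0.7, 0, 0, 0, 0], [1, 0, 0, 0, 0], [1, 0, 0, 0, 0], [1, 0, 0, 0, 0], [1, 0, 0, 0, 0], [1, 0, 0, 0, 0], [1, 0, 0, 0, 0]]]'

```text
clock: 11.07
position: [554.0, 130.3, 82.6]
ee_rot: [0.81, -0.586, -0.001, 0.001]
contact_force: [-5.2, -0.9, 5.0]
gripper_width: 8.8
grasp_force: 59.8
```

Request:
drive_tool --plan '[[[1, -0.95, -0.31, 0, 0], [1, -1.9, -0.62, 0, 0], [1, -2.85, -0.93, 0, 0], [1, -2.85, -0.93, 0, 0], [1, -2.85, -0.93, 0, 0], [1, -2.85, -0.93, 0, 0], [1, -2.85, -0.93, 0, 0], [1, -2.85, -0.93, 0, 0], [1, -2.85, -0.93, 0, 0], [1, -2.85, -0.93, 0, 0], [1, -2.85, -0.93, 0, 0], [1, -2.85, -0.93, 0, 0], [1, -2.85, -0.93, 0, 0], [1, -2.85, -0.93, 0, 0], [1, -2.85, -0.93, 0, 0], [1, -1.9, -0.62, 0, 0], [1, -0.95, -0.31, 0, 0], [1, -0.95, -0.31, 0, 0], [1, 0, 0, 0, 0], [1, 0, 0, 0, 0]]]'

```text
clock: 12.73
position: [515.4, 117.7, 82.6]
ee_rot: [0.811, -0.585, 0.003, -0.004]
contact_force: [9.4, -1.3, -2.4]
gripper_width: 9.2
grasp_force: 58.7
```

```bash
python3 m.py w3
```

```text
12.7333 [515.4 117.7  82.6] yaw -71.67 [ 9.4 -1.3 -2.4]
spigot 1358 px 77.0 268.0 ctr [609.8 132.7] size [24.  20.8] ang 20.6 base x [52.7 75.2] y [-27.3  -7. ]
blocktop 3499 px 108.0 237.0 ctr [611.2 134.2] size [46.3 45.3] ang 18.2 base x [43.4 87.9] y [-38.5   5.3]
handle 3735 px 279.0 302.0 ctr [515.9 116.6] size [43.1 40.1] ang 65.4 base x [-46.9 -14.4] y [-28.5  21.5]
bar 723 px 81.0 267.0 ctr [625.9 154.4] size [27.5 81.6] ang 18.4 base x [74.5 99.3] y [-41.9  38.7]
index 621 px 237.0 147.0 ctr [554.6  64.6] size [ 9.  15.8] ang 17.4 base x [-14.4  -5.5] y [-72.8 -57. ]
pointer 205 px 223.0 174.0 ctr [558.6  82. ] size [8.4 6.9] ang 17.8 base x [-4.5  3.2] y [-53.  -46.1]
```

View pics/w3.png

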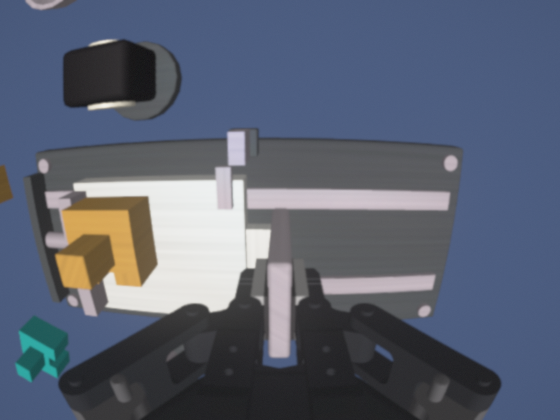

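The wrist view shows the handle held at (280,300), the pointer at (223,174), about 9 mm short of the index (237,147), and the block still against the bar.

Request:
drive_tool --plan '[[[1, -0.95, -0.31, 0, 0], [1, -1.9, -0.62, 0, 0], [1, -1.9, -0.62, 0, 0], [1, -1.9, -0.62, 0, 0], [1, -0.95, -0.31, 0, 0], [1, -0.48, -0.16, 0, 0], [1, 0, 0, 0, 0], [1, 0, 0, 0, 0]]]'

```text
clock: 13.45
position: [507.8, 115.2, 82.6]
ee_rot: [0.811, -0.585, 0.003, -0.004]
contact_force: [10.6, -1.9, -3.7]
gripper_width: 9.1
grasp_force: 58.6
```

```bash
python3 m.py w4
```

```text
13.45 [507.8 115.2  82.6] yaw -71.66 [10.6 -1.9 -3.7]
spigot 1344 px 77.0 268.0 ctr [602.2 130.3] size [24.2 20.7] ang 21.3 base x [44.5 67. ] y [-27.2  -7. ]
blocktop 3488 px 108.0 237.0 ctr [603.3 131.7] size [46.6 45.2] ang 18.7 base x [35.5 79.9] y [-38.4   5.4]
handle 3709 px 279.0 302.0 ctr [508.2 114.1] size [42.7 40.6] ang 64.6 base x [-55.  -22.5] y [-28.9  21. ]
bar 723 px 81.0 266.0 ctr [618.2 152. ] size [27.4 81.7] ang 18.4 base x [66.6 91.3] y [-41.9  38.8]
index 646 px 220.0 148.0 ctr [554.3  64.6] size [ 9.3 16.4] ang 16.7 base x [-14.7  -5.6] y [-72.9 -56.6]
pointer 195 px 223.0 174.0 ctr [551.   79.4] size [8.  7.1] ang 20.9 base x [-12.5  -4.9] y [-53.  -46.1]
```

Request:
drive_tool --plan '[[[1, -0.5, -0.15, 0, 0], [1, -0.4, -0.15, 0, 0], [1, 0, 0, 0, 0], [1, 0, 0, 0, 0], [1, 0, 0, 0, 0]]]'

```text
clock: 13.92
position: [507.1, 115.0, 82.6]
ee_rot: [0.811, -0.585, 0.003, -0.004]
contact_force: [11.4, -1.3, -3.9]
gripper_width: 9.0
grasp_force: 58.6
```

```bash
python3 m.py w5; python3 -c "
from h import *
p,d=get_image('side');cv2.imwrite('pics/s2.png',cv2.resize(p[190:320,190:350],None,fx=4,fy=4,interpolation=cv2.INTER_CUBIC)[:,:,::-1])"
```

```text
13.9167 [507.1 115.   82.6] yaw -71.66 [11.4 -1.3 -3.9]
spigot 1349 px 77.0 268.0 ctr [601.5 130.2] size [23.7 21. ] ang 19.2 base x [43.9 66.3] y [-27.4  -7. ]
blocktop 3497 px 108.0 237.0 ctr [602.6 131.4] size [46.7 45.4] ang 18.2 base x [34.6 79.1] y [-38.4   5.4]
handle 3701 px 279.0 302.0 ctr [505.1 111.5] size [34.6 49.9] ang 41.9 base x [-55.7 -23.2] y [-28.9  21. ]
bar 722 px 81.0 266.0 ctr [617.4 152. ] size [27.3 81.3] ang 18.5 base x [65.8 90.5] y [-41.9  38.8]
index 650 px 219.0 148.0 ctr [554.3  64.6] size [ 9.4 16.4] ang 18.3 base x [-14.6  -5.5] y [-72.9 -56.6]
pointer 203 px 223.0 174.0 ctr [550.2  79.3] size [8.4 6.9] ang 17.8 base x [-13.6  -5.6] y [-53.  -46.1]
```

View pics/s2.png

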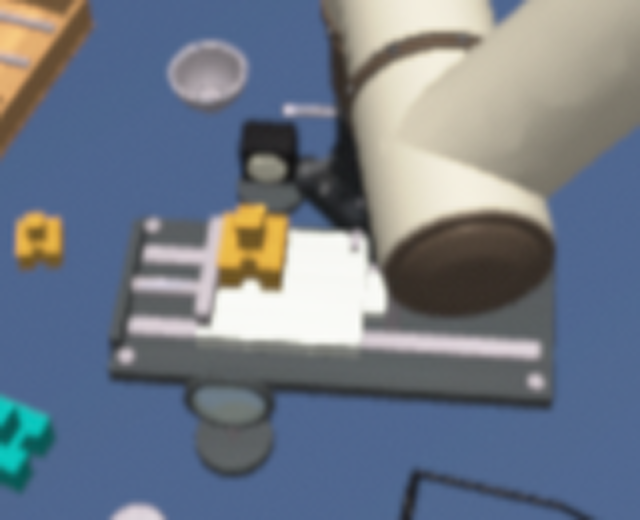

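The pointer is within 1 mm of the index. The side crop shows the block flat against the bar (215,265), with its slot (262,275) facing the magnifier. The handle is still held, so I'm handing the job in.

```bash
python3 -c "
from bench import *
print(job_done())"
```

```text
the job is handed in; nothing more can be done
None
```

The job is handed in, with no verdict returned: the block is turned with its slot to the magnifier and seated against the end bar, and the gripper is holding the slide with its pointer within about 1 mm of the index post (camera measurement).

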